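# Hold a spring-tipped probe square on the red-ringed spot

### The job

Pull the clear guard of the inclined rest down towards you until it lies fully open, then take the grey probe out of its stand and set its sprung tip inside the red ring, with the probe square to the sloping face of that block. Press lightly, so that the sprung tip is pushed about half way in, and finish while still holding the probe there like that. Do not touch the blue-ringed block with the probe, never press hard, and leave the other things on the bench where they are.

Things in the scene. Friction and masses are not known exactly. Their poses are not given: they have to be found in the camera images.
- rig: Fixed grey rest, 270 mm wide. Origin mid-width on the bench; x points from the guard's hinge to the rear, y along its width, z up. Base x = -95 to +75 mm, 14 thick. On it a dark plate slopes 20 degrees (lower towards -x), at most 77 mm high, with two round steel blocks side by side along y. Guard hinge axis along y at x = -95, z = 22 mm. Posts (guard stops) at x = -34, y = +-122 mm, 108 high.
- guard (a joint): Guard angle, rad: 0 closed (leaning 0.61 rad back over the blocks), 0.61 upright, 2.15 fully open, lying in front of the rest. Hinged along its bottom edge. Gravity closes it below about 0.55; beyond about 0.7 it sinks open by itself within about 3 s. It takes 1 to 2 N at the top edge; closed fingertips put behind the rail from above can draw it over.
- guard_edge (a point): Middle of the guard's top edge, moving with it. The guard is a clear pane in an aluminium frame, 250 mm wide, 160 mm from hinge axis to top edge, 7 mm thick, with an orange rail of 12 mm diameter along the top edge. The point's z points from hinge to edge, its x out of the pane's rear face (towards the blocks when closed).
- red_block: Fixed round steel block with the red ring, 60 mm diameter, 14 mm thick, lying on the sloping plate. Origin at the centre of its upper face, which is the centre of the ring; axes parallel to the rig's (not tilted).
- red_spot (a point): The marked spot: centre of the red ring (inner diameter 16 mm, outer 28 mm) on the block's upper face, about 69 mm above the bench. Its z axis is the outward normal of that face, 20 degrees from vertical, leaning to the rig's -x.
- blue_block: The same kind of block with a blue ring, about 110 mm (100 to 120) beside the red one, on either side of it; origin and axes likewise. Not to be touched with the probe.
- stand: Fixed black block, 75 x 75 x 72 mm, in whose top a hole of 19 mm diameter holds the probe upright. Origin at the centre of its underside.
- probe: Grey round probe with black grip rings and a yellow band, about 0.13 kg, loose, upright in the stand. Origin on its axis at the shoulder (lower end of the handle), which rests on the stand's top; z along the axis towards the cap. Handle: 24 mm diameter, from z = 0 to +75 mm. Barrel: 16 mm diameter, from z = 0 to -50 mm. The brass sprung tip stands out below the barrel to z = -64 mm.
- probe_point (a point): Outermost point of the sprung brass tip (7 mm diameter, round end), on the probe's axis, 64 mm below the shoulder when not pressed.
- tip (a joint): How far the sprung tip is pushed into the probe, m: 0 free, 0.012 fully in, 0.006 half way. Spring: 1 N to start moving, then 0.5 N per mm (4 N half way, 7 N fully in).
- tape_measure: White tape measure, 97 x 78 x 38 mm, a bystander; origin under its centre.
- paste_tin: White and green round tin, 79 mm diameter, 42 mm high, a bystander; origin under its centre.
- caliper: Steel caliper lying flat, 72 x 254 x 7 mm, a bystander; origin under its centre.
There are look-alikes about, which are no part of the job. There is more than one size of the probe; the one meant has the size given above.

How it is judged:
By the outcome, as a careful person would: the job done as asked, in the order asked, and still so for the second after the job is handed in, while the arm keeps its last pose, push and grip.
It also fails if it takes over 51 s, if anything falls off the work surface, if the arm or the gripper's body presses on something with over 40 N, if the wrist force passes 120 N, or if a joint passes its speed limit or range.

### The arm

A 6-joint arm with a two-finger parallel gripper is mounted at the origin on a cart in front of the work surface, level with it; the furniture and walls round the work are solid. World frame = base frame: x ahead of the robot, y to its left, z up, the work surface at z = 0. Lengths are in m, angles in rad, forces in N, time in s.
With the tool pointing down it reaches from about 0.3 to 0.85 m from the base axis. Payload 5.4 kg.
Tool frame: the origin (TCP) lies where the fingers leave the gripper's body, on its centre line; the fingertips stand manip.tip_extent ahead of it and the grasp point (between the pads) lies 54 mm ahead of it (manip.tip_extent is the distance from the TCP to the fingertips, in m); y points along the fingers, x is the direction in which the jaws open and shut, and the axes are right-handed (so a half turn about y gives the same grasp; the last joint's range is limited). The gripper opens to 85 mm and grips with 20 to 120 N. Pads are 22 mm wide; open, the fingers measure 114 mm over their backs; the gripper's body (76 mm by 85 mm) begins 54 mm behind the grasp point. The pads swing forward as they close: fully open they stand 13 mm farther back than shut.
Start: joints at [-1.501, 0.158, 1.597, -0, 1.386, -0.21], TCP at [0.159, -0.553, 0.304] pointing down, gripper open.
Joint ranges: [-2.91, 2.91], [-0.94, 2.29], [0.18, 2.7], [-1.29, 4.43], [0.17, 2.64], [-3, 3]. Speed limits (rad/s): [2.57, 2.57, 3.14, 3.14, 3.14, 3.14].

### API

Orientations are given as a rotation vector (axis times angle).
In Python, from plant import manip gives the robot as it stands. The module is installed in compiled form; this text tells all that it offers.
- The arm moves only by the tool drive_tool, never from a script. Its argument "moves" is a list of rows, each a list of 4 numbers: the shift along the tool's x, y, z in m, then the turn about the tool's y in degrees. A call has 1 to 8 rows; each row is the pose to reach, as a shift and turn from the pose measured when the call began, along the tool's axes at that moment; what a row does not reach only later rows make up. A row lasts 1/8 s, in which the tool goes at most 62.5 mm and 10.7 degrees, less where a joint would pass 70% of its speed; a pose out of reach is approached as far as the arm can. A call with a gripper value outside its range is refused whole. "claw" is the opening in per cent of the stroke, from 0 (shut) to 100 (fully open), set as the call begins (left out, the last holds). The fingers move at their own pace and stop on an object; "grip_force" is the grip in N (left out, the last holds). Time passes only in rows, so rows that repeat a pose let the fingers close. It gives the time, the measured TCP pose, the force and the opening at its end, in the units of the state.
- manip.observe(): the state, without advancing time (a new reading comes with each control period).
- manip.snapshot(name): name is "scene" or "top" or "wrist"; returns a dict with "img" (400x640x3 uint8, blue, green, red), "fx", "fy", "cx", "cy" (pixels), "R" (3x3) and "t" (3): a world point X has camera coordinates R X + t. Camera axes: x right, y down, z forward; pixel columns grow to the right and rows downward; lengths in m; the calibration is good to about 2 mm. The wrist camera is an equidistant fisheye: a pixel r from the principal point sees the ray r / f radians off the axis. A picture is of the moment at which its call begins. There is no depth.
- manip.close_job(): hands the job in, once; it reports no verdict.
The state is a dict: "t": time; "q": joint angles; "dq": joint speeds; "joint_torque": joint torques, N m; "tool_pos": TCP position; "ee_rot": TCP orientation; "contact_force": force on the tool from outside, world axes, zero at the start; "wrist_torque": the same for the moment, N m; "width": finger opening in m.
Only numpy, scipy, OpenCV 4.12 (cv2) and the standard library are available. Lean on these libraries where they do the work, as an engineer would, in place of code of your own. Each camera call takes 0.05 s, during which the arm holds its last target.

## Working session

There is one attempt and no reset: what is moved stays moved. The work goes in short steps, Python scripts to look and compute and a tool call to move; the robot and the scene stay as the last step left them, time stands still between calls to the robot, and variables do not carry over. Pictures are saved under pics/ and viewed, and the job is handed in when it is done.

Besides the shell and the picture viewer there is one more tool, called after "Emit:" as name(argument=value, ...), one argument or row to a line, values as JSON. drive_tool: Moves the arm, as the interface text tells. Its arguments: {"type":"object","properties":{"moves":{"type":"array","items":{"type":"array","items":{"type":"number"}}},"claw":{"type":"number"},"grip_force":{"type":"number"}},"required":["moves"]}

```bash
mkdir -p pics; ls
cat > h.py <<'E'
import numpy as np, cv2
from scipy.spatial.transform import Rotation as Ro
from plant import manip
def snap(n,f):
    s=manip.snapshot(n); cv2.imwrite('pics/'+f+'.png',s['img']); np.savez('pics/'+f+'.npz',**s); return s
def load(f): return dict(np.load('pics/'+f+'.npz'))
def ray(s,u,v,fish=False):
    R=s['R'];t=s['t'];c=-R.T@t
    x=(u-s['cx'])/s['fx'];y=(v-s['cy'])/s['fy']
    if fish:
        r=np.hypot(x,y); d=np.array([x/r*np.sin(r),y/r*np.sin(r),np.cos(r)]) if r>1e-9 else np.array([0,0,1.])
    else: d=np.array([x,y,1.])
    d=R.T@d; return c,d/np.linalg.norm(d)
def onz(s,u,v,z,fish=False):
    c,d=ray(s,u,v,fish); return c+d*(z-c[2])/d[2]
def proj(s,X,fish=False):
    p=s['R']@np.asarray(X)+s['t']
    if fish:
        r=np.hypot(p[0],p[1]);th=np.arctan2(r,p[2]); return np.array([s['cx']+s['fx']*th*p[0]/r,s['cy']+s['fy']*th*p[1]/r])
    return np.array([s['cx']+s['fx']*p[0]/p[2],s['cy']+s['fy']*p[1]/p[2]])
def tri(rs):
    A=np.zeros((3,3));b=np.zeros(3)
    for c,d in rs:
        P=np.eye(3)-np.outer(d,d);A+=P;b+=P@c
    X=np.linalg.solve(A,b); return X,[np.linalg.norm((np.eye(3)-np.outer(d,d))@(X-c)) for c,d in rs]
E
python3 - <<'E'
from h import *
for n in ['scene','top','wrist']:
    s=snap(n,n+'0'); print(n,s['fx'],s['cx'],s['cy'],-s['R'].T@s['t'])
o=manip.observe(); print(o, manip.tip_extent)
E
```

```text
pics
scene 406.4530630610975 316.8144626871788 202.31172990759282 [ 0.09167333 -0.87055397  0.97810929]
top 375.39300490657337 321.5319635376146 200.00470049650892 [ 0.34585634 -0.06052846  1.4044527 ]
wrist 309.70691628693146 317.4328894673631 193.8686047574474 [ 0.22410238 -0.53331177  0.37248623]
{'t': 0.15, 'q': array([-1.50109703e+00,  1.58878883e-01,  1.59795230e+00, -3.07207886e-05,
        1.38618203e+00, -2.10054902e-01]), 'dq': array([-0.00042054, -0.00126128, -0.00514931, -0.00168018, -0.00185571,
       -0.00101272]), 'joint_torque': array([-4.08477092e-05, -3.96376598e+01, -3.31785214e+01, -1.58953790e-04,
        5.44164941e-03, -1.46967153e-05]), 'tool_pos': array([ 0.15874069, -0.55227904,  0.3031526 ]), 'ee_rot': array([-1.32756622,  1.00131803, -0.99973083]), 'contact_force': array([ 0.05382162,  0.30337848, -1.43325501]), 'wrist_torque': array([ 0.03906447, -0.00185034, -0.01568352]), 'width': 0.08553061540619439} 0.0726
```

View pics/scene0.png

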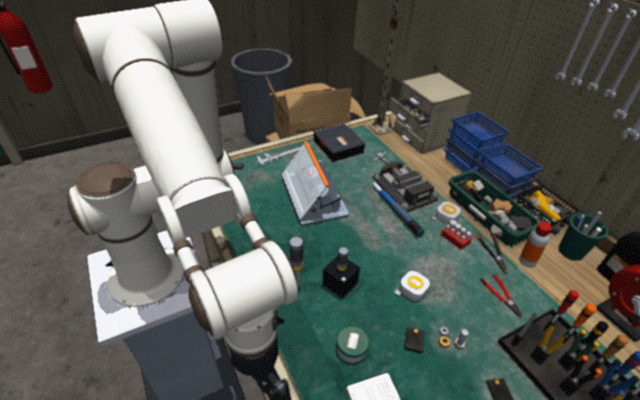

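View pics/top0.png

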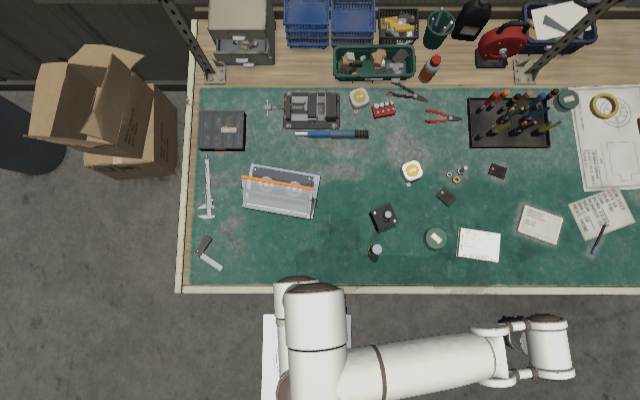

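View pics/wrist0.png

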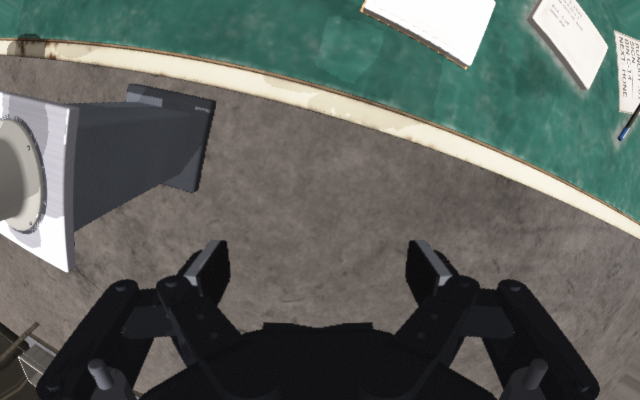

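Run:
```python
from h import *
a=load('scene0')['img'];b=load('top0')['img']
cv2.imwrite('pics/c1.png',np.hstack([cv2.resize(a[130:310,240:420],None,fx=4,fy=4,interpolation=cv2.INTER_CUBIC)])[:600])
cv2.imwrite('pics/c2.png',cv2.resize(b[150:270,235:415],None,fx=4.4,fy=4.4,interpolation=cv2.INTER_CUBIC))
```

```text
(no output)
```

View pics/c1.png

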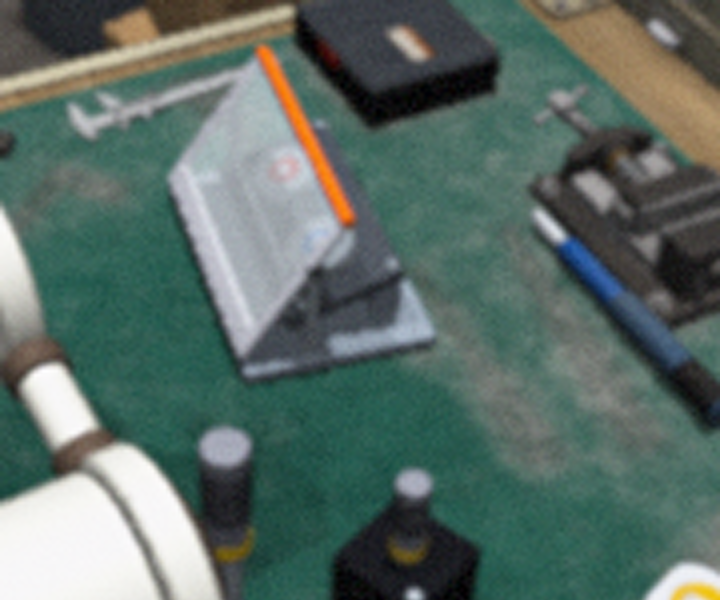

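View pics/c2.png

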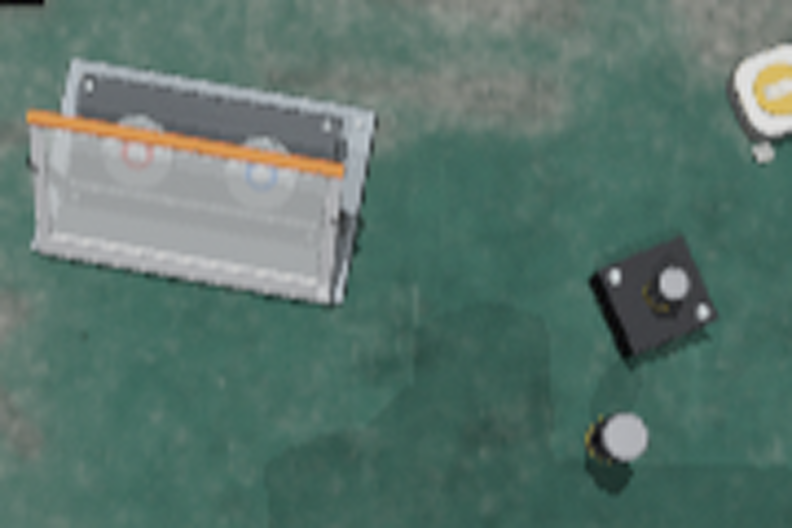

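Run:
```python
from h import *
S={n:load(n+'0') for n in['scene','top']}
E={}
for n,box in(('scene',(295,335,140,200)),('top',(235,320,165,200))):
    im=S[n]['img'].astype(int);m=(im[...,2]>180)&(im[...,2]-im[...,0]>100)&(im[...,1]<190)
    k=np.zeros(m.shape,bool);k[box[2]:box[3],box[0]:box[1]]=1;m&=k
    ys,xs=np.nonzero(m);r=cv2.minAreaRect(np.c_[xs,ys].astype(np.float32));print(n,len(xs),r)
    p=np.c_[xs,ys].astype(float);c=p.mean(0);u=np.linalg.svd(p-c)[2][0];t=(p-c)@u
    E[n]=[c+u*t.min(),c+u*t.max()];print(E[n])
import itertools
for i in (0,1):
  for j in(0,1):
    X,e=tri([ray(S['scene'],*E['scene'][i]),ray(S['top'],*E['top'][j])]);print(i,j,X,e)
# caps: light grey discs
for n,bs in(('scene',((330,355,242,260),(286,306,232,252))),('top',((380,396,206,222),(366,386,240,260)))):
    for b in bs:
        im=S[n]['img'][b[2]:b[3],b[0]:b[1]]
        g=im.min(2)>110
        num,l,st,ce=cv2.connectedComponentsWithStats(g.astype(np.uint8));print(n,[(st[i].tolist(),(ce[i]+[b[0],b[2]]).round(1).tolist()) for i in range(1,num) if st[i][4]>8])
# red ring/blue ring in top
im=S['top']['img'].astype(int)
for nm,m in(('red',(im[...,2]-im[...,1]>18)&(im[...,2]-im[...,0]>10)),('blue',(im[...,0]-im[...,2]>25))):
    k=np.zeros(m.shape,bool);k[175:200,255:305]=1
    ys,xs=np.nonzero(m&k);print(nm,np.c_[xs,ys].tolist()[:60])
```

```text
scene 171 ((315.79998779296875, 163.10000610351562), (48.299068450927734, 3.130495071411133), 63.43495178222656)
[array([304.93581666, 141.52949532]), array([326.63193308, 184.68228021])]
top 179 ((276.5727233886719, 182.0799102783203), (72.17694091796875, 2.652867078781128), 9.81929874420166)
[array([241.00207655, 175.98806757]), array([312.11088019, 188.36285296])]
0 0 [0.62400812 0.22132494 0.15221985] [np.float64(0.0007233997227995975), np.float64(0.000723399722799428)]
0 1 [ 0.52800759 -0.0208056   0.33361065] [np.float64(0.01964713027495937), np.float64(0.01964713027495942)]
1 0 [ 0.71471372  0.27095075 -0.12418555] [np.float64(0.032587527186094825), np.float64(0.03258752718609465)]
1 1 [ 0.58181239 -0.02178256  0.15131004] [np.float64(0.0007530934877431313), np.float64(0.0007530934877432355)]
scene [([9, 6, 9, 6, 45], [343.1, 250.4])]
scene [([4, 5, 13, 10, 96], [295.7, 241.3])]
top [([5, 5, 7, 7, 39], [387.6, 214.0])]
top [([6, 4, 10, 11, 86], [376.6, 248.8])]
red [[255, 177], [256, 177], [257, 177], [258, 177], [259, 177], [255, 178], [256, 178], [257, 178], [258, 178], [259, 178], [260, 178], [261, 178], [262, 178], [263, 178], [264, 178], [255, 179], [256, 179], [257, 179], [258, 179], [259, 179], [260, 179], [261, 179], [262, 179], [263, 179], [264, 179], [265, 179], [266, 179], [267, 179], [268, 179], [269, 179], [270, 179], [255, 180], [256, 180], [257, 180], [258, 180], [259, 180], [260, 180], [261, 180], [262, 180], [263, 180], [264, 180], [265, 180], [266, 180], [267, 180], [268, 180], [269, 180], [270, 180], [271, 180], [272, 180], [273, 180], [274, 180], [275, 180], [276, 180], [260, 181], [261, 181], [262, 181], [263, 181], [264, 181], [265, 181], [266, 181]]
blue [[291, 188], [291, 189], [297, 189], [291, 190], [297, 190], [296, 191], [297, 191]]
```

Run:
```python
from h import *
S={n:load(n+'0') for n in['scene','top']}
for a,b in(((343.1,250.4),(387.6,214.0)),((295.7,241.3),(376.6,248.8))):
    print(tri([ray(S['scene'],*a),ray(S['top'],*b)]), onz(S['top'],*b,.147))
# stand top corners top view crop coordinates ->
for u,v in ((590,280),(683,237),(718,317),(632,358)):
    print(onz(S['top'],235+u/4.4,150+v/4.4,.072))
for u,v,z in ((135,152,.069),(262,174,.069)): print('spot',onz(S['top'],235+u/4.4,150+v/4.4,z))
for u,v,z in ((285,168,.069),(318,236,.069)): print('spot sc',onz(S['scene'],240+u/4,130+v/4,z))
```

```text
(array([ 0.49551109, -0.27662045,  0.14688067]), [np.float64(0.0008455907785840145), np.float64(0.0008455907785841188)]) [ 0.49471066 -0.27625506  0.147     ]
(array([ 0.37782486, -0.23056728,  0.19470712]), [np.float64(0.0007697628860929553), np.float64(0.0007697628860930262)]) [ 0.37833214 -0.23699743  0.147     ]
[ 0.5047159  -0.22313509  0.072     ]
[ 0.54016532 -0.29939714  0.072     ]
[ 0.47489989 -0.32603537  0.072     ]
[ 0.44158671 -0.25591471  0.072     ]
spot [0.61023297 0.14955632 0.069     ]
spot [0.5920518  0.04457827 0.069     ]
spot sc [0.61486887 0.14855669 0.069     ]
spot sc [0.5986084  0.05294214 0.069     ]
```

Run:
```python
from h import *
o=manip.observe(); print(Ro.from_rotvec(o['ee_rot']).as_matrix().round(3))
```

```text
[[ 0.276 -0.     0.961]
 [-0.961  0.001  0.276]
 [-0.001 -1.     0.   ]]
```

```bash
cat >> h.py <<'E'
RYAW=np.radians(-9.85); EX=np.array([np.cos(RYAW),np.sin(RYAW),0]);EY=np.array([-np.sin(RYAW),np.cos(RYAW),0]);EZ=np.array([0,0,1.])
R0=np.array([.6029,.0998,0])+.0033*EX
def rig(x,y,z): return R0+x*EX+y*EY+z*EZ
def st():
    o=manip.observe();M=Ro.from_rotvec(o['ee_rot']).as_matrix();return o,o['tool_pos'],M
def go(X,yaw=None):
    o,p,M=st();d=M.T@(np.asarray(X)-p);y=np.degrees(np.arctan2(M[1,2],M[0,2]))
    tr=0 if yaw is None else (y-yaw+180)%360-180
    print('shift',d.round(4),'turn',round(tr,1)); return d,tr
def info():
    o,p,M=st();print('t',round(o['t'],2),'p',p.round(4),'rig',[round(float(v),4) for v in ((p-R0)@EX,(p-R0)@EY,p[2])],'yaw',np.degrees(np.arctan2(M[1,2],M[0,2])).round(2),'y',M[:,1].round(3),'F',o['contact_force'].round(2),'T',o['wrist_torque'].round(2),'w',round(o['width'],4),'q',o['q'].round(2))
E
python3 - <<'E'
from h import *
info(); go(rig(.032,0,.312),-9.85)
E
```

```text
t 0.15 p [ 0.1587 -0.5523  0.3032] rig [-0.3294, -0.7184, 0.3032] yaw 16.03 y [-0.     0.001 -1.   ] F [ 0.05  0.3  -1.43] T [ 0.04 -0.   -0.02] w 0.0855 q [-1.5   0.16  1.6  -0.    1.39 -0.21]
shift [-0.4887 -0.008   0.6387] turn 25.9
```

Emit:
drive_tool(
  moves=[
    [-0.03, -0.03, 0.04, 3],
    [-0.065, -0.03, 0.085, 6],
    [-0.1, -0.03, 0.13, 9],
    [-0.135, -0.03, 0.177, 12],
    [-0.17, -0.03, 0.223, 15],
    [-0.205, -0.03, 0.27, 18],
    [-0.24, -0.03, 0.315, 21],
    [-0.275, -0.03, 0.36, 25.9],
  ],
  claw=0,
)

```text
t: 1.15
tool_pos: [0.4295, -0.1868, 0.3335]
ee_rot: [-1.12, 1.337, -1.336]
contact_force: [0.1, -1.0, 0.1]
width: 0.0002
```

Run:
```python
from h import *
info(); go(rig(.032,0,.312),-9.85)
```

```text
t 1.15 p [ 0.4295 -0.1868  0.3335] rig [-0.1251, -0.3121, 0.3335] yaw -10.02 y [ 0.     0.001 -1.   ] F [ 0.08 -0.96  0.06] T [-0.04 -0.   -0.01] w 0.0002 q [-0.67 -0.15  1.84  0.    1.44  1.08]
shift [-0.3125  0.0219  0.1561] turn -0.2
```

Emit:
drive_tool(
  moves=[
    [-0.055, 0, 0.027, 0],
    [-0.11, 0, 0.055, 0],
    [-0.165, 0, 0.082, 0],
    [-0.22, 0, 0.11, 0],
    [-0.27, 0, 0.135, 0],
    [-0.3125, 0.02, 0.16, 0],
    [-0.3125, 0.06, 0.16, 0],
    [-0.3125, 0.09, 0.16, 0],
  ],
)

```text
t: 2.15
tool_pos: [0.641, 0.094, 0.2413]
ee_rot: [-1.123, 1.338, -1.334]
contact_force: [-0.3, 0.4, 0.1]
width: 0.0002
```

Run:
```python
from h import *
info(); go(rig(.032,0,.216),-9.85)
snap('wrist','wrist1')
```

```text
t 2.15 p [0.641  0.094  0.2413] rig [0.0352, 0.0008, 0.2413] yaw -9.95 y [-0.003  0.001 -1.   ] F [-0.27  0.42  0.14] T [ 0.   -0.    0.04] w 0.0002 q [-0.04  0.39  1.44  0.    1.31  1.7 ]
shift [ 0.0008  0.0254 -0.0032] turn -0.1
```

View pics/wrist1.png

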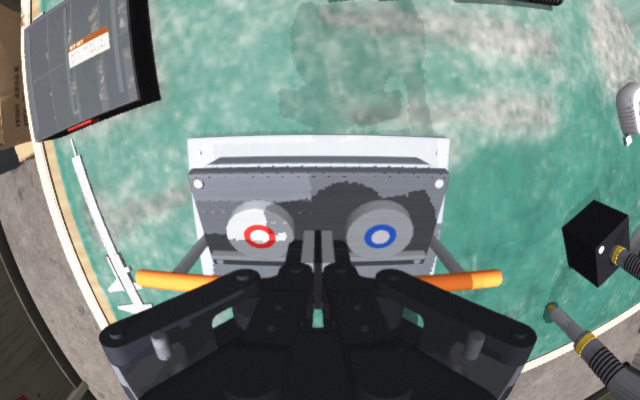

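Wrist view: red ring at (259,236), blue at (380,236), orange rail behind the fingers, stand at (597,242). Fingertips are behind the rail.

Run:
```python
from h import *
s=load('wrist1');im=s['img'].astype(int);S={n:load(n+'0') for n in['scene','top']}
for nm,m,a in(('red',(im[...,2]-im[...,1]>80)&(im[...,2]-im[...,0]>80),(235,285)),('blue',(im[...,0]-im[...,2]>60),(355,405))):
    k=np.zeros(m.shape,bool);k[215:255,a[0]:a[1]]=1
    c=max(cv2.findContours((m&k).astype(np.uint8),cv2.RETR_EXTERNAL,cv2.CHAIN_APPROX_NONE)[0],key=len)
    e=cv2.fitEllipse(c);X=onz(s,*e[0],.069,True)
    print(nm,e,X,'rig',(X-R0)@EX,(X-R0)@EY)
    for n in S: print(n,proj(S[n],X))
for u,v in((199,184),(440,184)):print(((onz(s,u,v,.075,True)-R0)@EX,(onz(s,u,v,.075,True)-R0)@EY))
```

```text
red ((259.19500732421875, 236.06761169433594), (22.049230575561523, 30.95725440979004), 101.72328186035156) [0.6136253  0.15008788 0.069     ] rig -0.0013355213756010044 0.051381353729496405
scene [310.74928067 171.85303717]
top [265.55993637 183.62714236]
blue ((379.84710693359375, 235.97021484375), (22.477787017822266, 31.6459903717041), 77.01783752441406) [0.59567887 0.04808928 0.069     ] rig -0.0015685670412826638 -0.05218376237607513
scene [319.3930729  190.08215331]
top [293.59011263 188.5572244 ]
(np.float64(0.046442495674588226), np.float64(0.09879380470457876))
(np.float64(0.04598694021666514), np.float64(-0.09993085091422925))
```

Emit:
drive_tool(
  moves=[
    [0, 0.029, -0.003, 0],
    [0, 0.029, -0.018, 0],
    [0, 0.017, -0.04, 0],
    [0, 0.006, -0.063, 0],
    [0, 0.001, -0.087, 0],
    [0, -0.001, -0.111, 0],
    [0, -0.001, -0.133, 0],
    [0, 0.001, -0.157, 0],
  ],
)

```text
t: 3.2
tool_pos: [0.4839, 0.1209, 0.2381]
ee_rot: [-1.127, 1.344, -1.332]
contact_force: [0.3, 0.9, -0.3]
width: 0.0001
```

Run:
```python
from h import *
info()
s=snap('scene','scene2');cv2.imwrite('pics/c3.png',cv2.resize(s['img'][110:290,200:440],None,fx=3,fy=3))
```

```text
t 3.2 p [0.4839 0.1209 0.2381] rig [-0.1241, 0.0004, 0.2381] yaw -10.0 y [-0.008  0.002 -1.   ] F [ 0.28  0.9  -0.32] T [-0.04 -0.07 -0.03] w 0.0001 q [0.   0.03 1.87 0.   1.25 1.75]
```

View pics/c3.png

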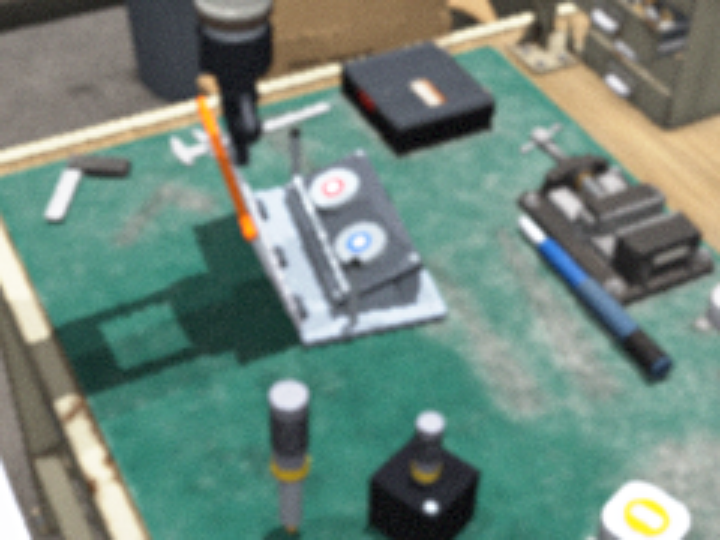

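Emit:
drive_tool(
  moves=[
    [0, 0.005, -0.025, 0],
    [0, 0.013, -0.045, 0],
    [0, 0.013, -0.05, 0],
    [0, -0.03, -0.03, 0],
    [0, -0.075, 0.0, 0],
    [0.04, -0.09, 0.02, 0],
    [0.085, -0.09, 0.02, 0],
    [0.13, -0.09, 0.02, 0],
  ],
)

```text
t: 4.25
tool_pos: [0.4804, -0.0119, 0.3281]
ee_rot: [-1.13, 1.344, -1.331]
contact_force: [0.8, 0.1, -0.0]
width: -0.0001
```

Run:
```python
from h import *
info()
s=snap('scene','scene3');cv2.imwrite('pics/c4.png',cv2.resize(s['img'][110:290,200:440],None,fx=3,fy=3))
t=snap('top','top3')
np.set_printoptions(suppress=True)
print(tri([ray(s,343.1,250.4),ray(t,387.6,214.)]))
cv2.imwrite('pics/c5.png',cv2.resize(t['img'][150:270,235:415],None,fx=4.4,fy=4.4,interpolation=cv2.INTER_CUBIC))
P=np.array([.4951,-.2765,0])
go([P[0],P[1],.33],-9.85)
```

```text
t 4.25 p [ 0.4804 -0.0119  0.3281] rig [-0.1049, -0.131, 0.3281] yaw -9.94 y [-0.01   0.001 -1.   ] F [ 0.77  0.14 -0.05] T [ 0.02 -0.03 -0.01] w -0.0001 q [-0.28 -0.1   1.81 -0.    1.44  1.47]
(array([ 0.49551109, -0.27662045,  0.14688067]), [np.float64(0.0008455907785840145), np.float64(0.0008455907785841188)])
shift [ 0.2559 -0.0024  0.0614] turn -0.4
```

View pics/c4.png

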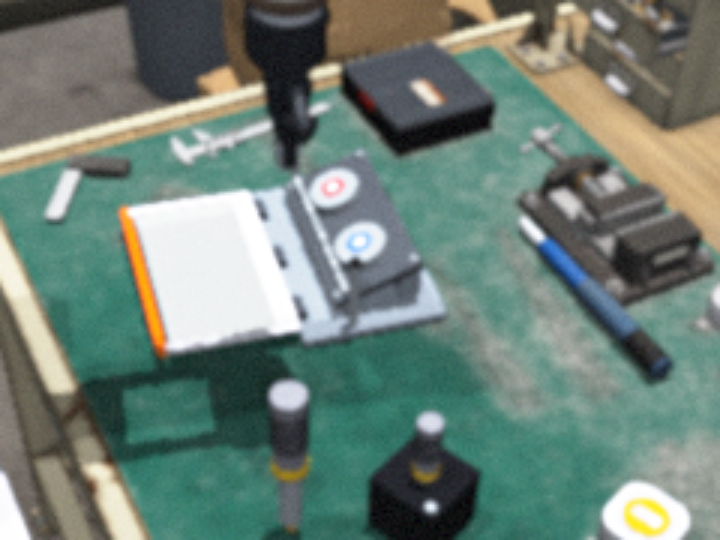

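View pics/c5.png

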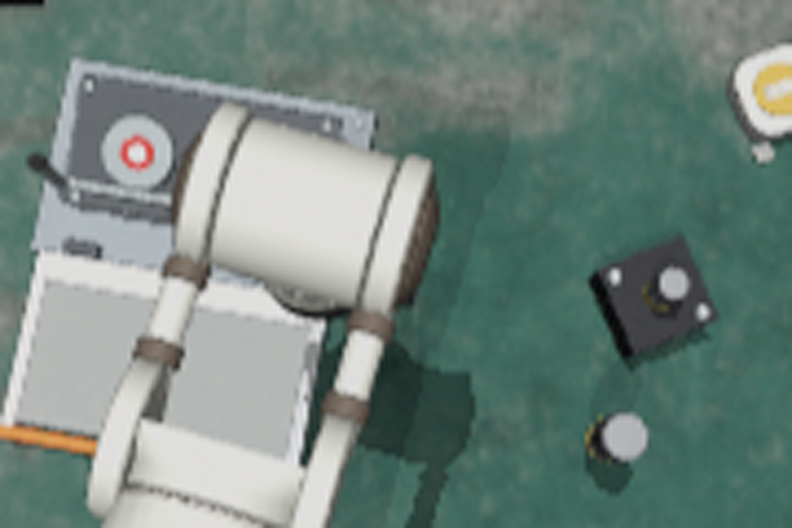

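Emit:
drive_tool(
  moves=[
    [0.05, 0, 0.012, 0],
    [0.1, 0, 0.024, 0],
    [0.155, 0, 0.037, 0],
    [0.21, 0, 0.05, 0],
    [0.245, 0, 0.0605, 0],
    [0.256, 0.01, 0.0615, 0],
    [0.256, 0.04, 0.0615, 0],
    [0.256, 0.055, 0.0615, 0],
  ],
  claw=100,
)

```text
t: 5.35
tool_pos: [0.4942, -0.2752, 0.2705]
ee_rot: [-1.129, 1.35, -1.331]
contact_force: [-0.2, 0.4, 0.4]
width: 0.0853
```

Run:
```python
from h import *
info()
s=snap('wrist','wrist4');t=snap('top','top4')
go([.4951,-.2765,.163],-9.85)
```

```text
t 5.35 p [ 0.4942 -0.2752  0.2705] rig [-0.0462, -0.388, 0.2705] yaw -10.19 y [-0.013  0.003 -1.   ] F [-0.21  0.38  0.41] T [-0.01 -0.03  0.05] w 0.0853 q [-0.72  0.17  1.65 -0.01  1.33  1.03]
shift [0.0014 0.1073 0.0029] turn -0.3
```

View pics/wrist4.png

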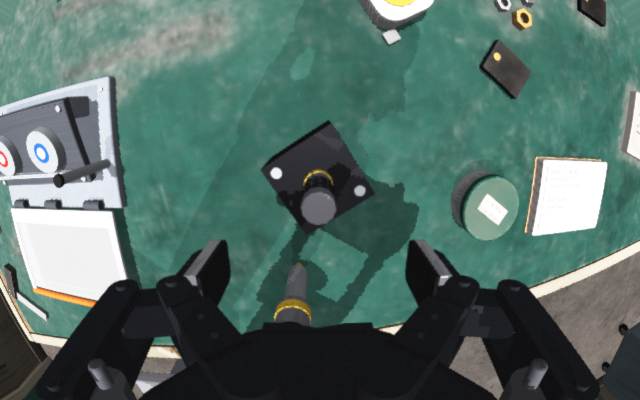

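View pics/top4.png

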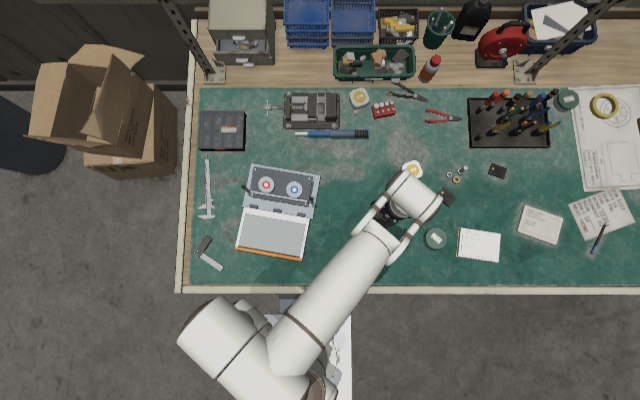

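Run:
```python
from h import *
s=load('wrist4');t=load('top4')
print(onz(s,319,206,.147,True))
for p in((288,304),(351,304)): pass
# cap angular size
a=onz(s,301,206,.147,True);b=onz(s,336.5,206,.147,True);print('cap dia',np.linalg.norm(a-b))
im=t['img'].astype(int)
for nm,m,a in(('red',(im[...,2]-im[...,1]>40)&(im[...,2]-im[...,0]>40),(255,276)),('blue',(im[...,0]-im[...,2]>40),(283,304))):
    k=np.zeros(m.shape,bool);k[175:200,a[0]:a[1]]=1
    ys,xs=np.nonzero(m&k);X=onz(t,xs.mean(),ys.mean(),.069);print(nm,len(xs),X,(X-R0)@EX,(X-R0)@EY)
cv2.imwrite('pics/c6.png',np.hstack([cv2.resize(s['img'][100:340,220:420],None,fx=2,fy=2),cv2.resize(t['img'][150:270,230:330],(400,480))]))
```

```text
[ 0.49900398 -0.27658009  0.147     ]
cap dia 0.02321735687861111
red 35 [0.61119205 0.14977477 0.069     ] -0.0036793374665665935 0.05065660678718878
blue 35 [0.59321072 0.04729312 0.069     ] -0.003864126696700155 -0.05339041613082493
```

View pics/c6.png

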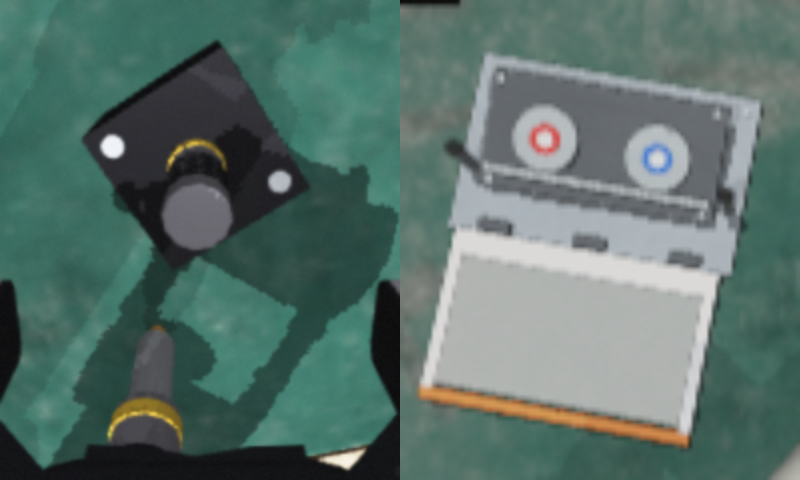

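Emit:
drive_tool(
  moves=[
    [0.0014, 0.03, 0.003, 0],
    [0.0014, 0.065, 0.004, 0],
    [0.0014, 0.095, 0.004, 0],
    [0.0014, 0.107, 0.004, 0],
    [0.0014, 0.107, 0.004, 0],
  ],
)

```text
t: 6.08
tool_pos: [0.4963, -0.2765, 0.1636]
ee_rot: [-1.129, 1.351, -1.33]
contact_force: [0.3, -0.3, 0.4]
width: 0.0853
```

Emit:
drive_tool(
  moves=[
    [0, 0, 0, 0],
    [0, 0, 0, 0],
    [0, 0, 0, 0],
    [0, 0, 0, 0],
    [0, 0, 0, 0],
  ],
  claw=0,
  grip_force=25,
)

```text
t: 6.7
tool_pos: [0.4966, -0.2767, 0.1642]
ee_rot: [-1.129, 1.35, -1.331]
contact_force: [-0.5, 0.6, 4.0]
width: 0.0234
```

Run:
```python
from h import *
info()
s=snap('wrist','wrist5');
```

```text
t 6.7 p [ 0.4966 -0.2767  0.1642] rig [-0.0436, -0.3891, 0.1642] yaw -10.15 y [-0.014  0.003 -1.   ] F [-0.54  0.64  3.95] T [0.15 0.09 0.03] w 0.0234 q [-0.72  0.3   1.73 -0.01  1.13  1.03]
```

View pics/wrist5.png

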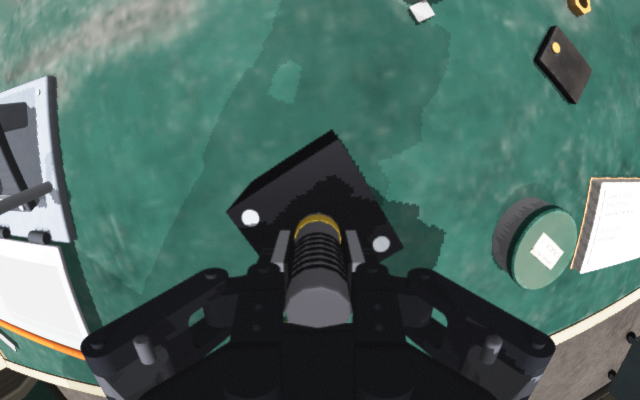

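Emit:
drive_tool(
  moves=[
    [0, -0.015, 0, 0],
    [0, -0.035, 0, 0],
    [0, -0.05, 0, 0],
    [0, -0.0555, 0, 0],
    [0, -0.0555, 0, 0],
  ],
)

```text
t: 7.38
tool_pos: [0.4974, -0.2768, 0.2199]
ee_rot: [-1.129, 1.35, -1.331]
contact_force: [0.3, -0.6, -1.6]
width: 0.0231
```

Run:
```python
from h import *
info()
s=snap('wrist','wrist6');t=snap('scene','scene6')
cv2.imwrite('pics/c7.png',np.hstack([cv2.resize(s['img'][150:350,220:420],None,fx=2,fy=2),cv2.resize(t['img'][200:320,300:420],(400,400))]))
```

```text
t 7.38 p [ 0.4974 -0.2768  0.2199] rig [-0.0428, -0.3892, 0.2199] yaw -10.15 y [-0.014  0.003 -1.   ] F [ 0.25 -0.65 -1.56] T [0.01 0.01 0.01] w 0.0231 q [-0.72  0.23  1.69 -0.01  1.24  1.03]
```

View pics/c7.png

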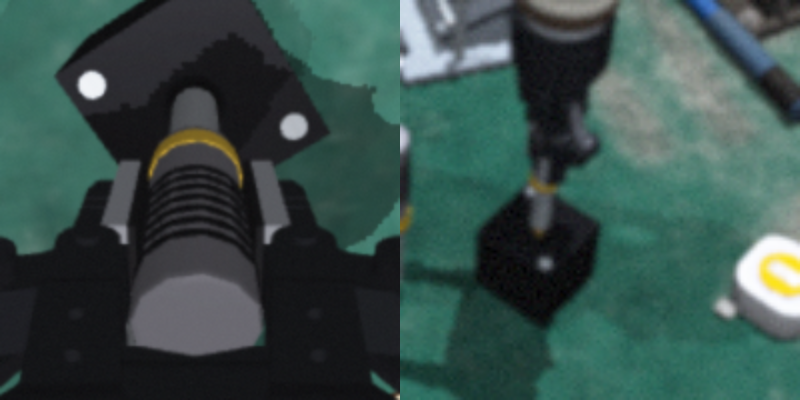

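Emit:
drive_tool(
  moves=[
    [0, 0.001, -0.006, 0],
    [0, 0.001, -0.011, 0],
    [0, 0.001, -0.016, 0],
    [0, 0.001, -0.021, 0],
    [0, 0.002, -0.026, 0],
    [0, 0.003, -0.03, 0],
    [0, 0.003, -0.03, 0],
  ],
)

```text
t: 8.35
tool_pos: [0.4672, -0.2713, 0.2166]
ee_rot: [-1.13, 1.351, -1.33]
contact_force: [2.2, -0.1, -0.1]
width: 0.0235
```

Run:
```python
from h import *
info()
s=snap('wrist','wrist7');t=snap('scene','scene7')
cv2.imwrite('pics/c8.png',np.hstack([cv2.resize(s['img'][150:350,220:420],None,fx=2,fy=2),cv2.resize(t['img'][200:320,300:420],(400,400))]))
```

```text
t 8.35 p [ 0.4672 -0.2713  0.2166] rig [-0.0735, -0.3889, 0.2166] yaw -10.16 y [-0.015  0.004 -1.   ] F [ 2.18 -0.12 -0.11] T [ 0.02 -0.57 -0.04] w 0.0235 q [-0.75  0.16  1.77 -0.01  1.22  1.  ]
```

View pics/c8.png

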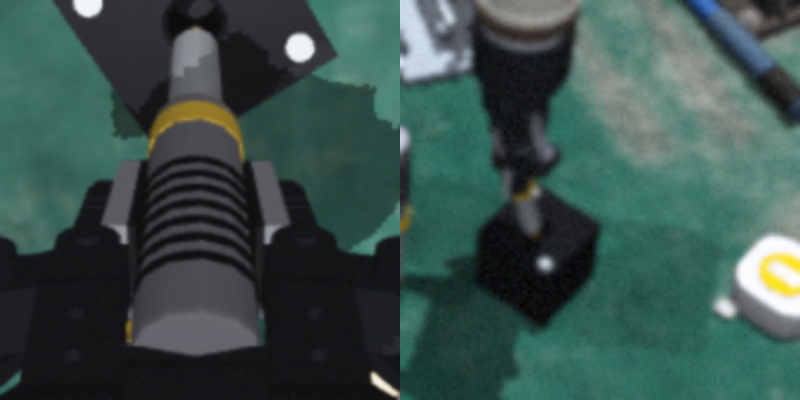

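Run:
```python
from h import *
for f in('wrist6','wrist7'):
    s=load(f);im=s['img']
    c=cv2.resize(im[130:230,280:360],None,fx=7,fy=6,interpolation=cv2.INTER_CUBIC);cv2.imwrite('pics/z_'+f+'.png',c)
a=np.hstack([cv2.imread('pics/z_wrist6.png')[:, 80:480],cv2.imread('pics/z_wrist7.png')[:,80:480]]);cv2.imwrite('pics/z.png',a)
```

```text
(no output)
```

View pics/z.png

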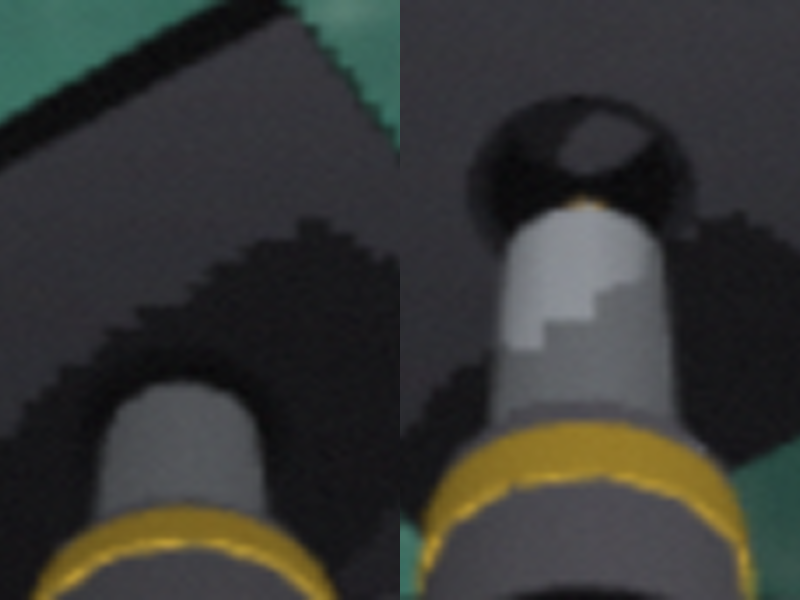

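```bash
cat >> h.py <<'E'
def toolcam(s,p,M):
    # camera pose expressed in tool frame
    return dict(s,R=s['R']@M,t=s['R']@p+s['t'])
def planept(s,p,M,u,v):
    c,d=ray(toolcam(s,p,M),u,v,True); X=c-d*c[0]/d[0] if abs(d[0])>.2 else None
    return c,d
E
python3 - <<'E'
from h import *
# tool poses at those moments (printed)
P={'wrist6':([.4974,-.2768,.2199],[-1.129,1.35,-1.331]),'wrist7':([.4672,-.2713,.2166],[-1.13,1.351,-1.33])}
V={'wrist6':(317.6,193.3,214.2),'wrist7':(317.9,164.7,200)}
from scipy.optimize import fsolve
for f in P:
    s=load(f);M=Ro.from_rotvec(P[f][1]).as_matrix();T=toolcam(s,np.array(P[f][0]),M)
    print(f,'cam in tool',(-T['R'].T@T['t']).round(4),T['R'].round(3).tolist())
    # model: pivot G=(0,.054,z0); rim point at axial a from grasp, radius r towards camera; predict rows for angles
    for z0 in(0,.002,.004):
      for name,a,r,v in(('rim',.088,.008,V[f][1]),('shoulder',.038,.012,V[f][2])):
        g=lambda th: proj(T,[0,.054+a*np.cos(th)-r*np.sin(th),z0+a*np.sin(th)+r*np.cos(th)],True)[1]-v
        th=fsolve(lambda x:g(x[0]),[.1])[0];print(' z0',z0,name,np.degrees(th).round(2))
E
```

```text
wrist6 cam in tool [-0.0006 -0.0694  0.0679] [[1.0, -0.001, -0.0], [-0.001, -0.265, -0.964], [0.001, 0.964, -0.265]]
 z0 0 rim 1.42
 z0 0 shoulder -0.28
 z0 0.002 rim 0.08
 z0 0.002 shoulder -3.59
 z0 0.004 rim -1.25
 z0 0.004 shoulder -6.78
wrist7 cam in tool [-0.0005 -0.0695  0.0679] [[1.0, -0.0, -0.001], [-0.001, -0.265, -0.964], [0.0, 0.964, -0.265]]
 z0 0 rim 15.78
 z0 0 shoulder 14.78
 z0 0.002 rim 14.3
 z0 0.002 shoulder 10.75
 z0 0.004 rim 12.84
 z0 0.004 shoulder 6.99
```

Emit:
drive_tool(
  moves=[
    [0, 0.001, -0.003, 0],
    [0, 0.002, -0.006, 0],
    [0, 0.003, -0.009, 0],
    [0, 0.003, -0.0098, 0],
    [0, 0.003, -0.0098, 0],
  ],
)

```text
t: 9.07
tool_pos: [0.4576, -0.2696, 0.2138]
ee_rot: [-1.13, 1.351, -1.33]
contact_force: [2.3, 0.5, 1.7]
width: 0.0236
```

```bash
cat >> h.py <<'E'
def zoom(f,tag):
    s=load(f);c=cv2.resize(s['img'][100:200,290:350],None,fx=8,fy=6,interpolation=cv2.INTER_CUBIC);cv2.imwrite('pics/'+tag+'.png',c)
def ang(f,v,a=.088,r=.008,z0=.001):
    from scipy.optimize import fsolve
    s=load(f);o,p,M=st();T=toolcam(s,p,M)
    g=lambda th: proj(T,[0,.054+a*np.cos(th)-r*np.sin(th),z0+a*np.sin(th)+r*np.cos(th)],True)[1]-v
    th=fsolve(lambda x:g(x[0]),[.3])[0]
    ax=-M@np.array([0,np.cos(th),np.sin(th)])
    print('th',np.degrees(th).round(2),'axis rig',(ax@EX).round(4),(ax@EY).round(4),ax[2].round(4),'tilt',np.degrees(np.arctan2(-ax@EX,ax[2])).round(2));return th
E
python3 - <<'E'
from h import *
info(); snap('wrist','wrist8'); zoom('wrist8','z8')
E
```

```text
t 9.07 p [ 0.4576 -0.2696  0.2138] rig [-0.0832, -0.3888, 0.2138] yaw -10.15 y [-0.015  0.004 -1.   ] F [2.28 0.53 1.67] T [-0.03 -0.77  0.03] w 0.0236 q [-0.76  0.14  1.8  -0.01  1.21  0.99]
```

View pics/z8.png

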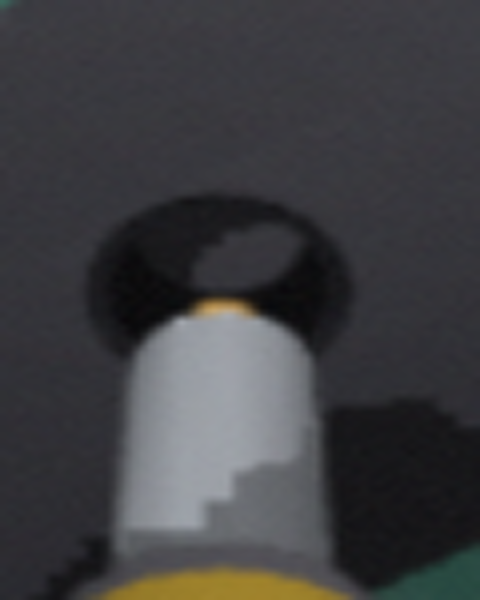

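Run:
```python
from h import *
ang('wrist8',152.3); ang('wrist8',195.5,a=.038,r=.012)
```

```text
th 21.36 axis rig -0.3497 0.0009 0.9369 tilt 20.47
th 17.83 axis rig -0.2913 0.0006 0.9566 tilt 16.93
```

Emit:
drive_tool(
  moves=[
    [0, -0.005, 0.003, 0],
    [0, -0.025, 0.007, 0],
    [0, -0.06, 0.01, 0],
    [0, -0.09, 0.01, 0],
    [0, -0.1, 0.01, 0],
    [0, -0.1, 0.01, 0],
  ],
  grip_force=50,
)

```text
t: 9.88
tool_pos: [0.4688, -0.2717, 0.3131]
ee_rot: [-1.13, 1.352, -1.329]
contact_force: [-1.1, -0.6, -2.4]
width: 0.0227
```

Run:
```python
from h import *
info(); s=snap('wrist','wrist9'); zoom('wrist9','z9');t=snap('scene','scene9')
cv2.imwrite('pics/c9.png',cv2.resize(t['img'][120:320,260:440],(720,600)[::1],interpolation=cv2.INTER_CUBIC))
cv2.imwrite('pics/z9.png',cv2.resize(s['img'][90:220,270:370],None,fx=6,fy=4.6,interpolation=cv2.INTER_CUBIC))
```

```text
t 9.88 p [ 0.4688 -0.2717  0.3131] rig [-0.0719, -0.389, 0.3131] yaw -10.15 y [-0.016  0.004 -1.   ] F [-1.09 -0.55 -2.39] T [ 0.   -0.   -0.03] w 0.0227 q [-0.74  0.08  1.67 -0.01  1.41  1.  ]
```

View pics/z9.png

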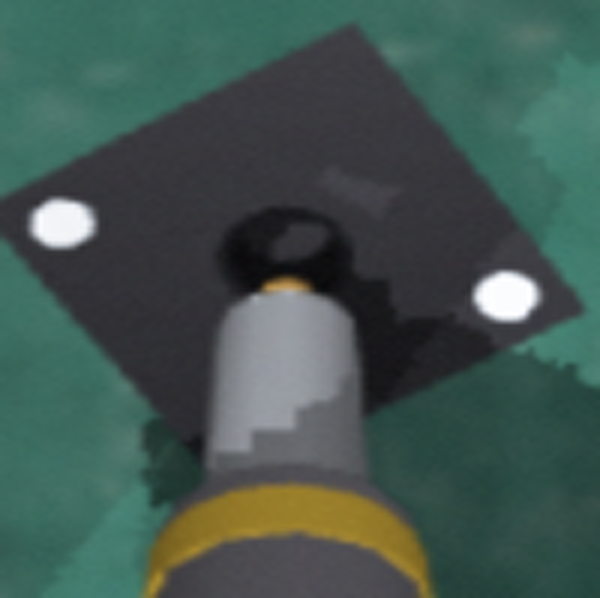

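View pics/c9.png

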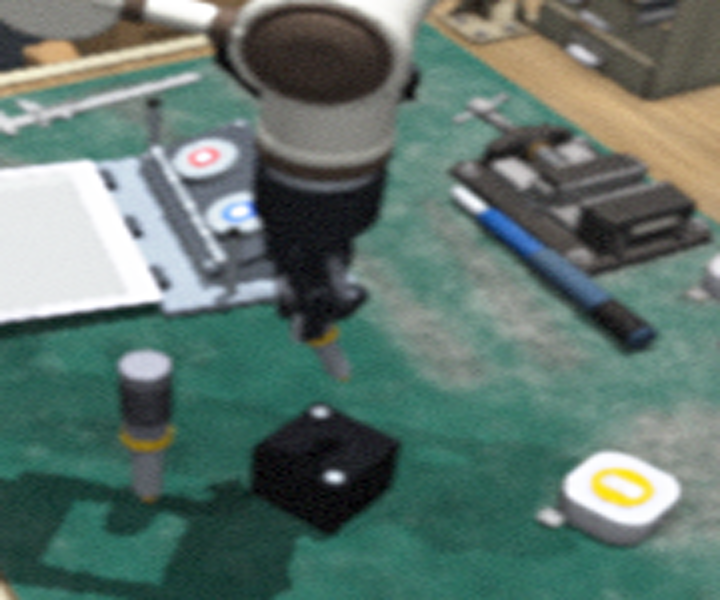

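```bash
cat >> h.py <<'E'
def tipworld(th,L=.102,z0=.001):
    o,p,M=st(); return p+M@np.array([0,.054+L*np.cos(th),z0+L*np.sin(th)])
E
python3 - <<'E'
from h import *
th=ang('wrist9',153.3);s=load('scene9')
for a in(17,19,21,23): print(a,proj(s,tipworld(np.radians(a))),proj(s,tipworld(np.radians(a),.038)))
X=tipworld(th);print(X)
# target: tip 6 mm? approach
N=-np.sin(np.radians(20))*EX+np.cos(np.radians(20))*EZ
o,p,M=st();spot=np.array([.612,.150,.069])
go(spot+N*.04-(X-p),-9.85)
E
```

```text
th 21.25 axis rig -0.345 -0.0006 0.9386 tilt 20.18
17 [343.11123049 247.04702551] [338.24260414 232.56873315]
19 [344.34302821 246.52442759] [338.72200099 232.36580227]
21 [345.56430183 245.97553577] [339.19714017 232.15217942]
23 [346.7738651  245.40088215] [339.66748846 231.92810416]
[ 0.5030672  -0.27710306  0.16197424]
shift [-0.4394  0.0562  0.0193] turn -0.3
```

Emit:
drive_tool(
  moves=[
    [-0.04, 0, 0, 0],
    [-0.1, 0, 0.003, 0],
    [-0.16, 0, 0.006, 0],
    [-0.22, 0, 0.01, 0],
    [-0.28, 0, 0.014, 0],
    [-0.34, 0, 0.017, 0],
    [-0.4, 0, 0.019, 0],
    [-0.44, 0, 0.02, -0.3],
  ],
)

```text
t: 10.98
tool_pos: [0.5649, 0.1608, 0.3105]
ee_rot: [-1.137, 1.352, -1.32]
contact_force: [-0.1, -0.9, -2.1]
width: 0.023
```

Emit:
drive_tool(
  moves=[
    [0, 0.01, 0, 0],
    [0, 0.03, 0, 0],
    [0, 0.03, 0, 0],
  ],
)

```text
t: 11.35
tool_pos: [0.5625, 0.1601, 0.2769]
ee_rot: [-1.143, 1.357, -1.319]
contact_force: [1.8, -1.0, -1.7]
width: 0.0232
```

Run:
```python
from h import *
info(); s=snap('wrist','wrist10');t=snap('scene','scene10');snap('top','top10')
cv2.imwrite('pics/z10.png',np.hstack([cv2.resize(s['img'][90:240,240:390],(500,500),interpolation=cv2.INTER_CUBIC)]))
cv2.imwrite('pics/c10.png',cv2.resize(t['img'][110:230,240:360],(500,500),interpolation=cv2.INTER_CUBIC))
```

```text
t 11.35 p [0.5625 0.1601 0.2769] rig [-0.0534, 0.0525, 0.2769] yaw -9.78 y [-0.028  0.005 -1.   ] F [ 1.77 -1.   -1.73] T [ 0.04  0.03 -0.02] w 0.0232 q [0.07 0.22 1.58 0.01 1.37 1.81]
```

View pics/z10.png

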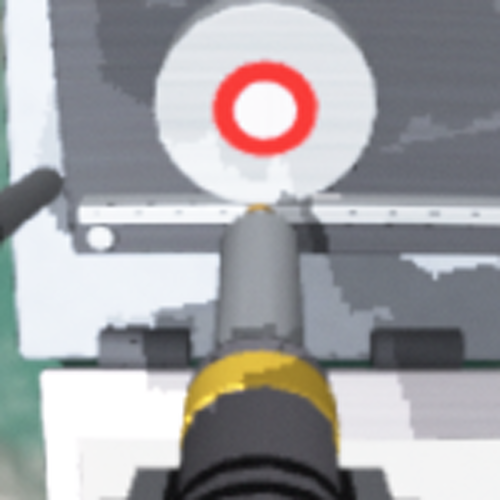

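View pics/c10.png

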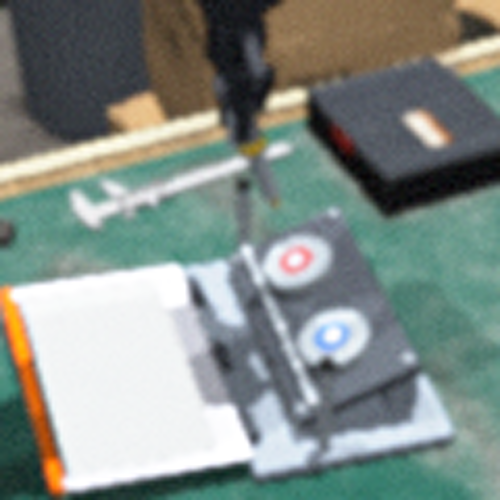

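```bash
cat > spot.py <<'E'
from h import *
def spot(f,box,z=.069):
    s=load(f);im=s['img'].astype(int);m=(im[...,2]-im[...,1]>80)&(im[...,2]-im[...,0]>80)
    k=np.zeros(m.shape,bool);k[box[2]:box[3],box[0]:box[1]]=1
    c=max(cv2.findContours((m&k).astype(np.uint8),cv2.RETR_EXTERNAL,cv2.CHAIN_APPROX_NONE)[0],key=len)
    e=cv2.fitEllipse(c);fish='wrist' in f
    X=onz(s,*e[0],z,fish);print(f,np.round(e[0],1),X.round(4),'rig',((X-R0)@EX).round(4),((X-R0)@EY).round(4));return X
E
python3 - <<'E'
from spot import *
th=ang('wrist10',154.2);X=spot('wrist10',(290,350,100,145))
try: spot('top10',(255,276,175,195))
except Exception as e: print(e)
spot('top4',(255,276,175,195));
T=tipworld(th);print('tip',T,'scene',proj(load('scene10'),T))
N=-np.sin(np.radians(20))*EX+np.cos(np.radians(20))*EZ
o,p,M=st();sp=np.array([.612,.150,.069])
d=T-sp;print('tip rel spot along n',d@N,'rig y',d@EY,'slope',d@(np.cos(np.radians(20))*EX+np.sin(np.radians(20))*EZ))
for h in(.02,0,-.006): go(sp+N*h-(T-p),-9.85)
E
```

```text
th 18.86 axis rig -0.3024 -0.0021 0.9532 tilt 17.6
wrist10 [319.1 122.2] [0.6133 0.1502 0.069 ] rig -0.0017 0.0515
top10 [265.9 183.4] [0.6145 0.1488 0.069 ] rig -0.0003 0.0502
top4 [265.9 184.2] [0.6113 0.1488 0.069 ] rig -0.0034 0.0497
tip [0.59458978 0.15541893 0.12943937] scene [305.38720011 158.81806257]
tip rel spot along n 0.06297835537981661 rig y 0.002360694877551438 slope 0.0036812891381305503
shift [0.0025 0.0414 0.0121] turn 0.1
shift [0.0025 0.06   0.0194] turn 0.1
shift [0.0025 0.0656 0.0216] turn 0.1
```

```bash
cat >> h.py <<'E'
_s=load('wrist6');CT=toolcam(_s,np.array([.4974,-.2768,.2199]),Ro.from_rotvec([-1.129,1.35,-1.331]).as_matrix())
def ang(v,a=.088,r=.008,z0=.001):
    from scipy.optimize import fsolve
    o,p,M=st();T=CT
    g=lambda th: proj(T,[0,.054+a*np.cos(th)-r*np.sin(th),z0+a*np.sin(th)+r*np.cos(th)],True)[1]-v
    th=fsolve(lambda x:g(x[0]),[.3])[0]
    ax=-M@np.array([0,np.cos(th),np.sin(th)])
    print('th',np.degrees(th).round(2),'axis rig',(ax@EX).round(4),(ax@EY).round(4),ax[2].round(4),'tilt',np.degrees(np.arctan2(-ax@EX,ax[2])).round(2));return th
E
python3 - <<'E'
from spot import *
info()
for v in (152.3,153.3,154.2): th=ang(v)
th=ang(153.5)
s=load('wrist10');o,p,M=st();T=toolcam(s,p,M);print('cam in tool',(-T['R'].T@T['t']).round(4),T['R'].round(3).tolist())
T=tipworld(th);print('tip',T,'scene',proj(load('scene10'),T))
N=-np.sin(np.radians(20))*EX+np.cos(np.radians(20))*EZ
sp=np.array([.612,.150,.069])
d=T-sp;print('tip rel spot along n',d@N,'rig y',d@EY,'slope',d@(np.cos(np.radians(20))*EX+np.sin(np.radians(20))*EZ))
E
```

```text
t 11.5 p [0.5643 0.1603 0.2807] rig [-0.0517, 0.0531, 0.2807] yaw -9.79 y [-0.021  0.006 -1.   ] F [ 0.92 -0.7  -1.75] T [-0.    0.04  0.01] w 0.0229 q [0.07 0.22 1.58 0.01 1.37 1.81]
th 21.38 axis rig -0.344 -0.0021 0.939 tilt 20.12
th 20.86 axis rig -0.3355 -0.0021 0.942 tilt 19.6
th 20.4 axis rig -0.3279 -0.0021 0.9447 tilt 19.14
th 20.76 axis rig -0.3338 -0.0021 0.9426 tilt 19.5
cam in tool [-0.0002 -0.0652  0.0667] [[1.0, -0.003, -0.001], [-0.001, -0.272, -0.962], [0.003, 0.962, -0.272]]
tip [0.59775185 0.15487088 0.13051629] scene [306.2743487 158.4197777]
tip rel spot along n 0.06289270895572577 rig y 0.0023616559306470102 slope 0.007065287729085329
```

```bash
cat > nxt.py <<'E'
from spot import *
import sys
N=-np.sin(np.radians(20))*EX+np.cos(np.radians(20))*EZ
U=np.cos(np.radians(20))*EX+np.sin(np.radians(20))*EZ
sp=np.array([.6125,.1497,.069])
def rep(th,hs):
    info();T=tipworld(th);d=T-sp;o,p,M=st()
    print('tip n',(d@N).round(4),'rigy',(d@EY).round(4),'slope',(d@U).round(4),'F.N',(o['contact_force']@N).round(2),'n in tool',(M.T@-N).round(3))
    for h in hs: print(h,end=' ');go(sp+N*h-(T-p),-9.85)
E
python3 - <<'E'
from nxt import *
rep(np.radians(20.8),[.02,.012])
E
```

```text
t 11.5 p [0.5643 0.1603 0.2807] rig [-0.0517, 0.0531, 0.2807] yaw -9.79 y [-0.021  0.006 -1.   ] F [ 0.92 -0.7  -1.75] T [-0.    0.04  0.01] w 0.0229 q [0.07 0.22 1.58 0.01 1.37 1.81]
tip n 0.0631 rigy 0.0026 slope 0.0066 F.N -2.0 n in tool [0.002 0.932 0.363]
0.02 shift [0.0027 0.0425 0.0094] turn 0.1
0.012 shift [0.0027 0.05   0.0123] turn 0.1
```

Emit:
drive_tool(
  moves=[
    [0.0027, 0.01, 0.002, 0],
    [0.0027, 0.022, 0.005, 0],
    [0.0027, 0.034, 0.008, 0],
    [0.0027, 0.044, 0.011, 0],
    [0.0027, 0.05, 0.0123, 0],
    [0.0027, 0.05, 0.0123, 0],
    [0.0027, 0.05, 0.0123, 0],
    [0.0027, 0.05, 0.0123, 0],
  ],
)

```text
t: 12.5
tool_pos: [0.5752, 0.1559, 0.231]
ee_rot: [-1.136, 1.352, -1.321]
contact_force: [0.8, 0.1, -1.7]
width: 0.0229
```

Run:
```python
from nxt import *
rep(np.radians(20.8),[.005,0])
s=snap('wrist','wrist11');t=snap('scene','scene11')
cv2.imwrite('pics/z11.png',cv2.resize(s['img'][90:240,260:380],(640,600)[::1],interpolation=cv2.INTER_CUBIC))
cv2.imwrite('pics/c11.png',cv2.resize(t['img'][120:220,260:360],(500,500),interpolation=cv2.INTER_CUBIC))
info();T=tipworld(np.radians(20.8));print(proj(s,T,True),proj(t,T))
```

```text
t 12.5 p [0.5752 0.1559 0.231 ] rig [-0.0402, 0.0506, 0.231] yaw -9.79 y [-0.02   0.006 -1.   ] F [ 0.78  0.07 -1.68] T [-0.05 -0.04  0.01] w 0.0229 q [0.06 0.29 1.6  0.01 1.28 1.8 ]
tip n 0.0125 rigy 0.0001 slope 0.0005 F.N -1.84 n in tool [0.002 0.932 0.362]
0.005 shift [0.0001 0.0072 0.0022] turn 0.1
0 shift [0.0001 0.0118 0.004 ] turn 0.1
t 12.6 p [0.5751 0.1559 0.2308] rig [-0.0403, 0.0505, 0.2308] yaw -9.79 y [-0.021  0.006 -1.   ] F [-0.22  0.2  -1.22] T [-0.05 -0.    0.03] w 0.0229 q [0.06 0.29 1.6  0.01 1.28 1.8 ]
[318.11475793 154.01135857] [309.5068455  169.59846877]
```

View pics/z11.png

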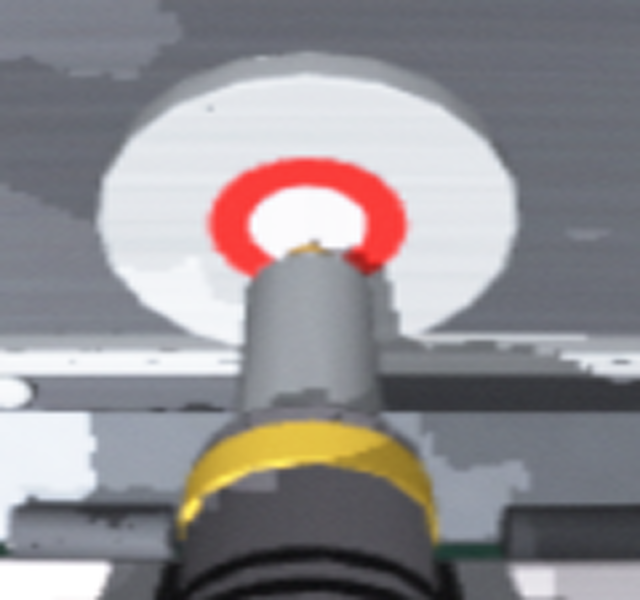

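View pics/c11.png

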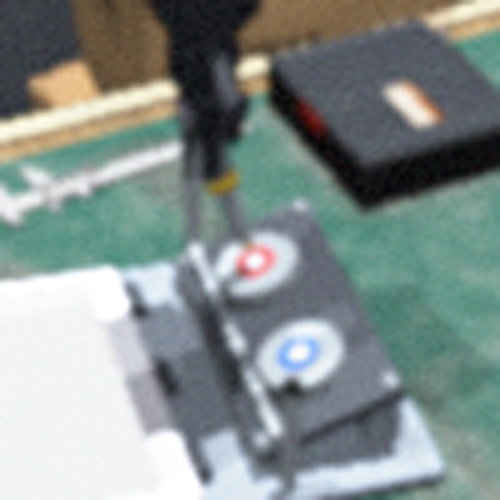

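Emit:
drive_tool(
  moves=[
    [0, 0.003, 0.001, 0],
    [0, 0.006, 0.002, 0],
    [0, 0.009, 0.003, 0],
    [0, 0.009, 0.003, 0],
    [0, 0.009, 0.003, 0],
  ],
)

```text
t: 13.22
tool_pos: [0.5779, 0.1554, 0.2218]
ee_rot: [-1.136, 1.352, -1.321]
contact_force: [0.2, 0.0, -1.3]
width: 0.0229
```

Run:
```python
from nxt import *
rep(np.radians(21),[0,-.006])
```

```text
t 13.22 p [0.5779 0.1554 0.2218] rig [-0.0375, 0.0505, 0.2218] yaw -9.79 y [-0.021  0.006 -1.   ] F [ 0.23  0.05 -1.35] T [ 0.01 -0.02  0.  ] w 0.0229 q [0.06 0.3  1.6  0.01 1.26 1.8 ]
tip n 0.0029 rigy 0.0001 slope 0.0003 F.N -1.34 n in tool [0.002 0.932 0.362]
0 shift [0.0001 0.0028 0.0008] turn 0.1
-0.006 shift [0.0001 0.0084 0.003 ] turn 0.1
```

Emit:
drive_tool(
  moves=[
    [0, 0.001, 0.0004, 0],
    [0, 0.002, 0.0008, 0],
    [0, 0.003, 0.0011, 0],
    [0, 0.003, 0.0011, 0],
    [0, 0.003, 0.0011, 0],
  ],
)

```text
t: 13.85
tool_pos: [0.5789, 0.1553, 0.2189]
ee_rot: [-1.136, 1.352, -1.321]
contact_force: [0.4, -0.5, 0.4]
width: 0.0228
```

Run:
```python
from nxt import *
rep(np.radians(21),[0,-.006])
```

```text
t 13.85 p [0.5789 0.1553 0.2189] rig [-0.0364, 0.0506, 0.2189] yaw -9.79 y [-0.02   0.006 -1.   ] F [ 0.43 -0.49  0.39] T [0.01 0.12 0.01] w 0.0228 q [0.06 0.31 1.6  0.01 1.26 1.8 ]
tip n -0.0002 rigy 0.0001 slope 0.0004 F.N 0.2 n in tool [0.002 0.932 0.362]
0 shift [ 0.0001 -0.0001 -0.0004] turn 0.1
-0.006 shift [0.0001 0.0055 0.0018] turn 0.1
```

Emit:
drive_tool(
  moves=[
    [0, 0.001, 0.0004, 0],
    [0, 0.002, 0.0008, 0],
    [0, 0.003, 0.0011, 0],
    [0, 0.0038, 0.0014, 0],
    [0, 0.0038, 0.0014, 0],
    [0, 0.0038, 0.0014, 0],
  ],
)

```text
t: 14.6
tool_pos: [0.5803, 0.1551, 0.2152]
ee_rot: [-1.136, 1.352, -1.321]
contact_force: [-0.9, 0.7, 1.2]
width: 0.0226
```

Run:
```python
from nxt import *
rep(np.radians(21),[-.006])
s=snap('wrist','wrist12');t=snap('scene','scene12')
for i in range(3):
    print(manip.observe()['contact_force']@N); snap('top','top12')
print(manip.observe()['contact_force']@N)
cv2.imwrite('pics/z12.png',cv2.resize(s['img'][100:220,260:380],(600,600),interpolation=cv2.INTER_CUBIC))
cv2.imwrite('pics/c12.png',cv2.resize(t['img'][120:220,260:360],(600,600),interpolation=cv2.INTER_CUBIC))
```

```text
t 14.6 p [0.5803 0.1551 0.2152] rig [-0.0351, 0.0506, 0.2152] yaw -9.79 y [-0.02   0.006 -1.   ] F [-0.94  0.72  1.21] T [0.01 0.24 0.02] w 0.0226 q [0.06 0.31 1.6  0.01 1.25 1.8 ]
tip n -0.0042 rigy 0.0001 slope 0.0003 F.N 1.5 n in tool [0.002 0.932 0.362]
-0.006 shift [0.0001 0.0018 0.0004] turn 0.1
2.7355817722192204
2.6233097063039006
1.4797055080348613
1.8772124972448776
```

View pics/z12.png

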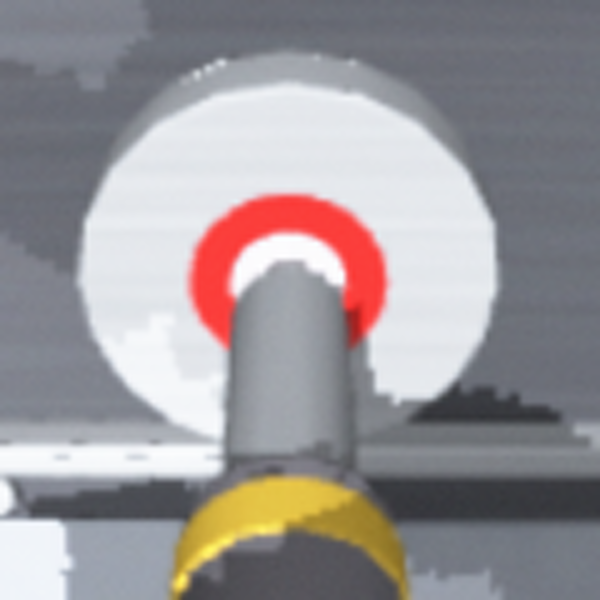

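View pics/c12.png

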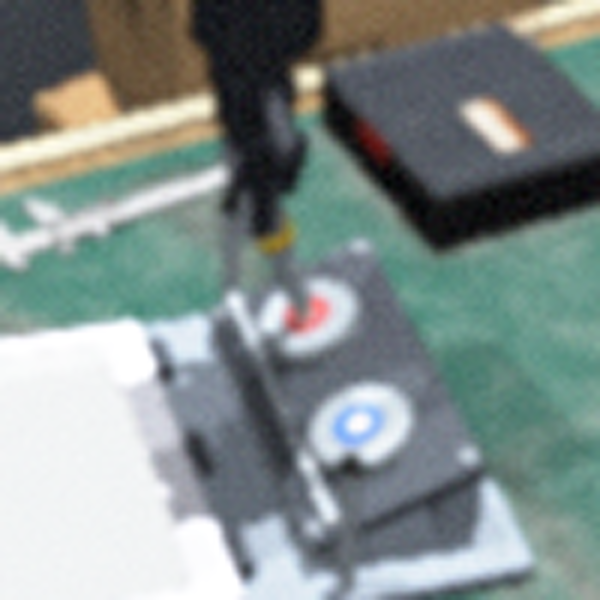

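Emit:
drive_tool(
  moves=[
    [0, 0.0006, 0.0002, 0],
    [0, 0.0012, 0.0005, 0],
    [0, 0.0012, 0.0005, 0],
    [0, 0.0012, 0.0005, 0],
    [0, 0.0012, 0.0005, 0],
  ],
)

```text
t: 15.48
tool_pos: [0.5807, 0.155, 0.2139]
ee_rot: [-1.136, 1.352, -1.321]
contact_force: [-1.3, 0.6, 2.2]
width: 0.0228
```

Run:
```python
from nxt import *
rep(np.radians(21.2),[-.006])
f=[];q=[]
for i in range(12):
    s=manip.snapshot(['wrist','scene','top'][i%3] if i else 'wrist'); o=manip.observe(); f.append(o['contact_force']@N);q.append(o['tool_pos'])
    if i==0: cv2.imwrite('pics/wrist13.png',s['img']);cv2.imwrite('pics/z13.png',cv2.resize(s['img'][100:220,260:380],(600,600),interpolation=cv2.INTER_CUBIC))
    if i==2: cv2.imwrite('pics/top13.png',s['img']);
print(np.round(f,2),np.mean(f),np.std(f));print(np.mean(q,0),np.ptp(q,0));info()
```

```text
t 15.47 p [0.5807 0.155  0.2139] rig [-0.0346, 0.0506, 0.2139] yaw -9.79 y [-0.02   0.006 -1.   ] F [-1.3   0.62  2.22] T [0.02 0.3  0.03] w 0.0228 q [0.06 0.32 1.59 0.01 1.25 1.8 ]
tip n -0.0055 rigy 0.0001 slope 0.0007 F.N 2.56 n in tool [0.002 0.932 0.362]
-0.006 shift [ 0.0001  0.0007 -0.0005] turn 0.1
[1.9  2.7  3.06 2.7  1.88 3.3  2.82 3.08 2.43 2.82 2.85 1.44] 2.582610138886381 0.5402551539188201
[0.58072435 0.15499751 0.2139248 ] [4.51119452e-05 3.24076765e-05 5.35972186e-05]
t 16.07 p [0.5807 0.155  0.2139] rig [-0.0346, 0.0506, 0.2139] yaw -9.79 y [-0.02   0.006 -1.   ] F [-0.79 -0.05  1.25] T [-0.03  0.3  -0.03] w 0.0228 q [0.06 0.32 1.59 0.01 1.25 1.8 ]
```

View pics/z13.png

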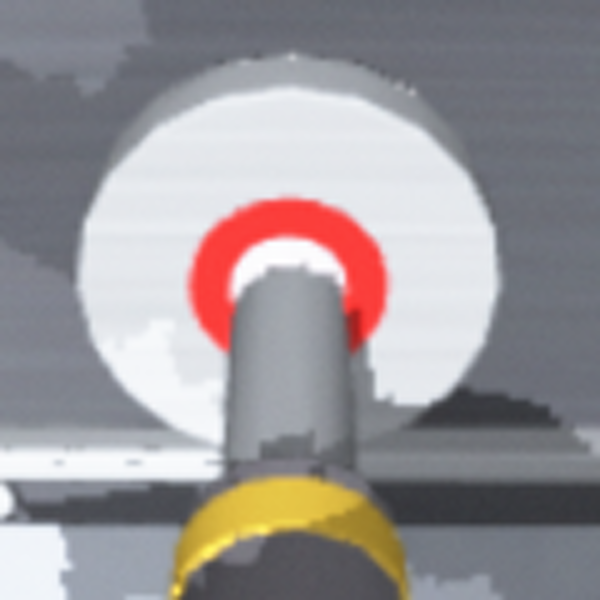

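View pics/top13.png

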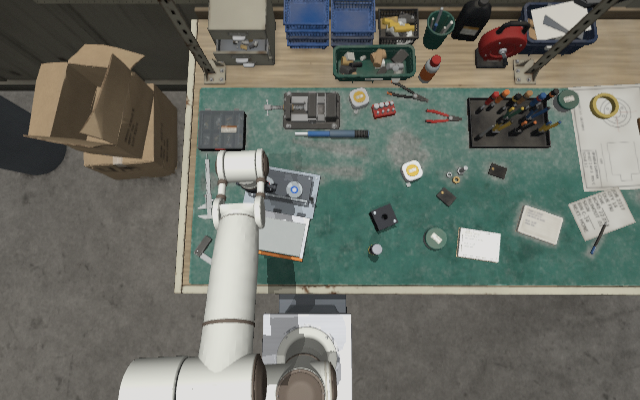

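Run:
```python
from nxt import *
ang(153.0); print(manip.close_job())
```

```text
th 21.02 axis rig -0.3389 -0.0024 0.9408 tilt 19.81
the job is handed in; nothing more can be done
None
```

I opened the guard, took the grey probe from its stand and set its tip in the red ring. I handed the job in at about 16 s, still holding the probe pressed there.

- **Tilt:** the tool can only turn about its own pointing axis. I therefore tilted the probe by pivoting it between the pads, with its tip against the rim of the stand's hole (about 2 N).
- **Guard:** the later top pictures show it lying open in front of the rest.
- **Squareness:** the last measurement gave the probe leaning 19.8° towards the rig's -x and about 0.1° sideways, against the 20° wanted. I trust this to about 1°. A rougher reading from the handle's yellow band came out about 3° lower, and I put that down to misreading the shoulder edge.
- **Position:** the tip is computed to be within 1 mm of the ring's centre. The cameras differed by about 2–3 mm on where that centre is, and the ring's inner radius is 8 mm. The barrel hides the tip in the last wrist picture.
- **Press:** the average force rise was about 4 N (single readings vary by 0.5 N), which means about 6 mm of tip travel. The computed tip position gives 5.5 mm.
- **Other things:** the probe was planned to pass about 9 cm above the blue-ringed block and never came down near it. In the last top picture the other things on the bench stand where they were.

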